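# Start the screw of a hand-screw press and hold it

## Task

Start the screw of the little hand press so that its thread has properly caught. Take the black grip of the crank, pull the sprung handle straight out to its stop and keep it out; wind the screw backward (anticlockwise seen from above) until you feel or see the whole screw drop into the start of the thread, stop there, then wind it forward (clockwise) one full turn from there. Finish while still holding the grip, with the handle still pulled out, and leave the beaker, the vial and the timer where they stand.

Things in the scene. Friction and masses are not known exactly. Their poses are not given: they have to be found in the camera images.
- press: Hand-screw press fixed to the worktop: grey base plate 110 x 150 x 14 mm, two steel columns, grey crossbar 136 mm long along its own y (z 82 to 104 mm), in its middle an aluminium threaded boss (38 mm diameter, top at z 112 mm). Origin: middle of the underside of the base, on the screw's vertical axis; z up.
- screw_top (a point): Brass disc on top of the screw's hub (30 mm diameter), on the screw's vertical axis above the press's origin. At the start 147 to 150 mm above the worktop. It rises as the screw is wound backward (8 mm a turn), falls about 8 mm at once at the thread drop (to about 143 mm), and sinks 8 mm a turn when wound forward (about 135 mm after one turn).
- screw_turn (a joint): Turn of the screw in rad, positive forward (clockwise from above). It starts between 1.1 and 2.8; wound backward, the thread drop comes at about 0.2; one full turn forward from there is about 6.4. A light friction of about 0.05 N m holds it.
- handle_slide (a joint): How far the sprung crank handle is pulled out, in m: 0 = in (the grip's axis 41 mm from the screw's axis), 0.020 = out at its stop (61 mm). It slides level, straight away from the screw's axis, against a spring of 3 N at first and 5.4 N at the stop; let go, it slides back in.
- grip_center (a point): Centre of the crank's black grip: an upright cylinder, 22 mm diameter, 45 mm long, that spins freely on its vertical pin, so a hand need not turn while going round. The arm's top is 40 mm below. It floats up and down the pin on a spring (0.45 N per mm, 12 mm either way): a hand may stay at one height while the screw rises and falls, and feels the drop as about 2.5 N.
- beaker_mid (a point): Clear plastic beaker, 44 mm diameter, 58 mm high, standing loose; point half-way up. Bystander.
- dye_vial_mid (a point): Small amber vial with black cap, 22 mm diameter, 48 mm high, standing loose; point half-way up. Bystander.
- bench_timer_mid (a point): White bench timer, 62 x 66 x 18 mm, lying loose; point half-way up. Bystander.

How it is judged:
On the way, in this order (a step that is already met when the one before it is completed fails the run):
1. the sprung handle is pulled out to its stop (value of joint handle_slide above 0.015 m), for 0.2 s.
2. with the handle out, the screw is wound backward until it has dropped into the start of the thread (value of joint screw_turn below 0.4 rad and z of screw_top in the frame of press below 0.1455 m and value of joint handle_slide above 0.012 m), for 0.1 s.
At the end, for the whole second after the job is handed in: The screw is one full turn forward of the thread drop (within about an eighth of a turn) and has sunk with the thread (its top 132 to 138 mm above the press's underside), it is at rest, the handle is at least 12 of its 20 mm out, and the fingers still hold the grip with more than 2 N (value of joint screw_turn between 5.5 and 7.2 rad and z of screw_top in the frame of press between 0.132 and 0.138 m and value of joint handle_slide above 0.012 m and velocity of joint screw_turn between -0.2 and 0.2 rad/s and contact force between the fingers and grip above 2 N); the arm keeps its last pose, push and grip.
It fails at once if the beaker, the vial or the timer is pushed more than 25 mm or tipped over (distance of any of beaker_mid, dye_vial_mid, bench_timer_mid from where it was at the start of the episode above 0.025 m or angle between any of beaker_mid, dye_vial_mid's own z axis and vertical above 0.6 rad).
It fails at once if the screw is wound backward more than about 60 degrees past the drop (value of joint screw_turn below -1 rad).
It also fails if it takes over 54 s, if anything falls off the work surface, if the arm or the gripper's body presses on something with over 40 N, if the wrist force passes 120 N, or if a joint passes its speed limit or range.

## Robot

A 6-joint arm with a two-finger parallel gripper is mounted at the origin on a cart in front of the work surface, level with it; the furniture and walls round the work are solid. World frame = base frame: x ahead of the robot, y to its left, z up, the work surface at z = 0. Lengths are in m, angles in rad, forces in N, time in s.
With the tool pointing down it reaches from about 0.3 to 1 m from the base axis. Payload 5.1 kg.
Tool frame: the origin (TCP) lies at the very end of the fingers, on their centre line; the grasp point (between the pads) lies 19 mm behind it (manip.pinch_z is the distance from the TCP to the grasp point, in m); z points along the fingers, x is the direction in which the jaws open and shut, and the axes are right-handed (so a half turn about z gives the same grasp; the last joint's range is limited). The gripper opens to 95 mm and grips with 3 to 60 N. Pads are 20 mm wide; open, the fingers measure 119 mm over their backs; the gripper's body (75 mm by 180 mm) begins 59 mm behind the grasp point.
Start: joints at [-0.083, 0.124, 1.65, -0, 1.367, -0.083], TCP at [0.65, -0, 0.215] pointing down, gripper open.
Joint ranges: [-2.61, 2.61], [-1.02, 2.33], [0.03, 2.71], [-1.35, 4.49], [0.32, 2.68], [-2.91, 2.91]. Speed limits (rad/s): [2.57, 2.57, 3.14, 3.14, 3.14, 3.14].

## Interface

Orientations are given as a rotation vector (axis times angle).
In Python, from rig import manip gives the robot as it stands. The module is installed in compiled form; this text tells all that it offers. Calls block until the motion is done:
- manip.reach(position, orientation): joint-space move of the TCP to a pose.
- manip.move_linear(position, rot=None, max_speed=0.15, force_limit=None): straight line of the TCP; rot=None keeps the orientation; max_speed is the mean speed in m/s. With force_limit (N) it stops when the force on the tool has changed by that much, and returns True; else False.
- manip.set_joints(angles): joint-space move.
- manip.command_gripper(opening): opening from 0.0 (shut) to 1.0 (fully open); the grip force is fixed at half the most; returns when the fingers have stopped.
- manip.hold(seconds).
- manip.solve_ik(position, orientation): joint angles nearest the present ones, or None.
- manip.capture(name): name is "scene" or "top" or "wrist"; returns a dict with "frame" (400x640x3 uint8, red, green, blue), "fx", "fy", "cx", "cy" (pixels), "dist_coeffs" ([k1, k2, p1, p2, k3] as OpenCV has them; the pictures are not rectified), "eye" and "rotation" of the camera in the world; the wrist camera has in their place "hand_eye" (4x4, takes a point from camera to tool coordinates, whose origin is the TCP and whose axes are the tool frame's). Camera axes: x right, y up, looking along -z (the intrinsics and any distortion apply to the point x, -y, -z); pixel columns grow to the right and rows downward; lengths in m; the calibration is good to about 2 mm. A picture is of the moment at which its call begins: read the wrist's pose just before it. There is no depth.
A pose or a line that the arm cannot do raises manip.IKError and nothing moves.
- manip.close_job(): hands the job in, once; it reports no verdict.
Readings, each from a call of its own:
- manip.read_time(): time.
- manip.read_joint_pos(): joint angles.
- manip.read_joint_vel(): joint speeds.
- manip.read_joint_efforts(): joint torques, N m.
- manip.read_tool_pos(): TCP position.
- manip.read_tool_rot(): TCP orientation.
- manip.read_contact_force(): force on the tool from outside, world axes, zero at the start.
- manip.read_ft_torque(): the same for the moment, N m.
- manip.read_grip_width(): opening from 0.0 (shut) to 1.0 (fully open).
Only numpy, scipy, OpenCV 4.12 (cv2) and the standard library are available. Lean on these libraries where they do the work, as an engineer would, in place of code of your own. Each camera call takes 0.05 s, during which the arm holds its last target.

## Working session

There is one attempt and no reset: what is moved stays moved. The work goes in short steps, each a Python script; the robot and the scene stay as the last script left them, time stands still between calls to the robot, and variables do not carry over. Pictures are saved under pics/ and viewed, and the job is handed in when it is done.

```bash
mkdir -p pics; ls
python3 - <<'E'
from rig import manip
import cv2,pickle
d={}
for n in ["scene","top","wrist"]:
    c=manip.capture(n); d[n]=c
    cv2.imwrite(f"pics/{n}0.png",c["frame"][:,:,::-1])
    print({k:v for k,v in c.items() if k!="frame"})
pickle.dump(d,open("c0.pkl","wb"))
print(manip.read_time(),manip.pinch_z,manip.read_tool_rot(),manip.read_tool_pos())
E
```

```text
pics
{'fx': 484.2002071640591, 'fy': 484.2002071640591, 'cx': 317.6434323079354, 'cy': 200.41618983462487, 'dist_coeffs': array([-0.03108211,  0.        ,  0.        ,  0.        ,  0.        ]), 'eye': array([0.17432745, 0.65324904, 0.96943547]), 'rotation': array([ 0.23735549, -0.87741323, -2.51756706])}
{'fx': 409.6135203627542, 'fy': 409.6135203627542, 'cx': 320.9513326797142, 'cy': 197.98884480055239, 'dist_coeffs': array([0.00208513, 0.        , 0.        , 0.        , 0.        ]), 'eye': array([0.40430984, 0.07698425, 1.1610193 ]), 'rotation': array([ 0.07207805, -0.08405301, -1.59671954])}
{'fx': 342.0452919871588, 'fy': 342.0452919871588, 'cx': 319.5533100844653, 'cy': 201.38498498599475, 'dist_coeffs': array([-0.029327,  0.      ,  0.      ,  0.      ,  0.      ]), 'hand_eye': array([[ 9.99999575e-01, -3.41448641e-04,  8.56856733e-04,
         1.28202388e-04],
       [-1.23468627e-04, -9.70151254e-01, -2.42500577e-01,
        -6.71374699e-02],
       [ 9.14082126e-04,  2.42500368e-01, -9.70150883e-01,
        -1.70043683e-01],
       [ 0.00000000e+00,  0.00000000e+00,  0.00000000e+00,
         1.00000000e+00]])}
0.15 0.0188 [-3.14150033e+00  5.57944207e-05  2.60873281e-03] [ 6.49486464e-01 -3.96488798e-06  2.13657442e-01]
```

View pics/scene0.png

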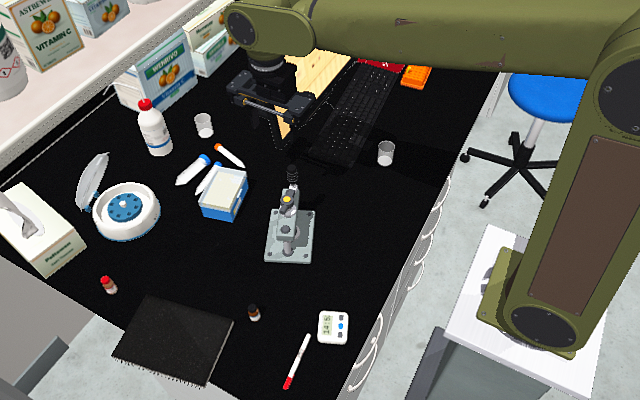

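View pics/top0.png

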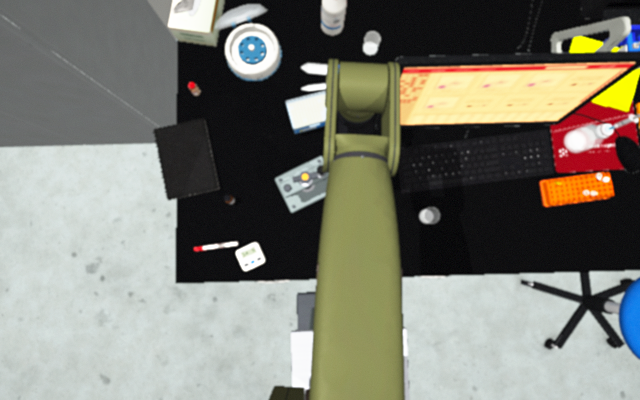

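View pics/wrist0.png

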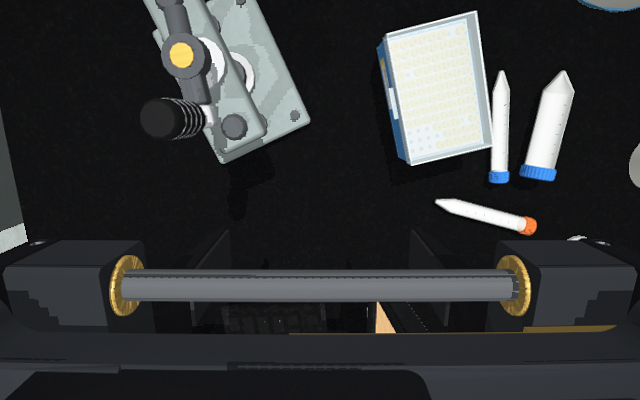

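```bash
cat > h.py <<'E'
import numpy as np,cv2
from scipy.spatial.transform import Rotation as R
def ray(c,uv,tcp=None,rot=None):
    K=np.array([[c["fx"],0,c["cx"]],[0,c["fy"],c["cy"]],[0,0,1]])
    p=cv2.undistortPoints(np.array([[uv]],float),K,c["dist_coeffs"])[0,0]
    d=np.array([p[0],-p[1],-1.]);
    if "hand_eye" in c:
        H=c["hand_eye"];Rt=R.from_rotvec(rot).as_matrix()
        return np.array(tcp)+Rt@H[:3,3], Rt@H[:3,:3]@d
    return np.array(c["eye"]),R.from_rotvec(c["rotation"]).as_matrix()@d
def atz(r,z):
    o,d=r; return o+d*(z-o[2])/d[2]
def tri(rs):
    A=np.zeros((3,3));b=np.zeros(3)
    for o,d in rs:
        d=d/np.linalg.norm(d);P=np.eye(3)-np.outer(d,d);A+=P;b+=P@o
    x=np.linalg.solve(A,b)
    return x,[np.linalg.norm(np.cross(x-o,d/np.linalg.norm(d))) for o,d in rs]
E
python3 - <<'E'
import pickle,cv2
d=pickle.load(open("c0.pkl","rb"))
def cr(n,x,y,w,h,s):
    return cv2.resize(d[n]["frame"][y:y+h,x:x+w,::-1],None,fx=s,fy=s,interpolation=cv2.INTER_CUBIC)
cv2.imwrite("pics/cs.png",cr("scene",255,155,70,115,5))
cv2.imwrite("pics/ct.png",cr("top",265,150,80,70,8))
cv2.imwrite("pics/cw.png",cr("wrist",120,0,200,170,4)[:600])
E
```

```text
(no output)
```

View pics/cs.png

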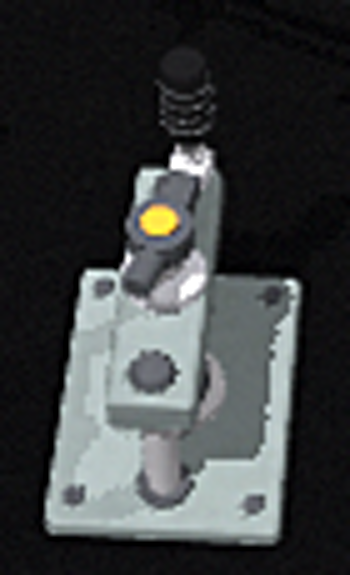

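View pics/ct.png

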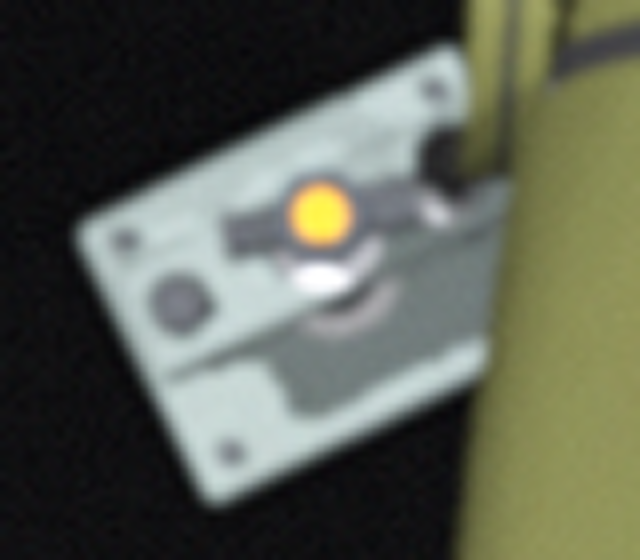

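View pics/cw.png

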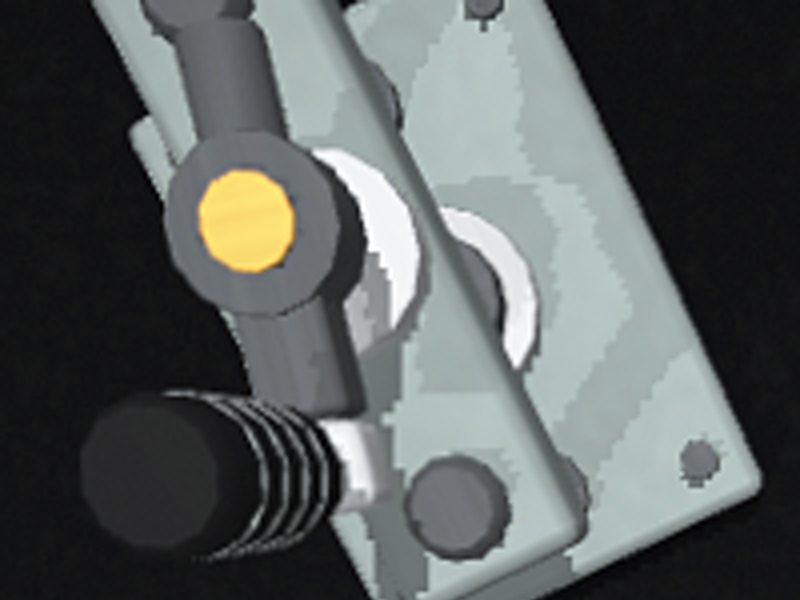

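Run:
```python
import pickle
from h import *
d=pickle.load(open("c0.pkl","rb"))
tp=[.649486,0,.213657];tr=[-3.1415,5.58e-5,2.609e-3]
S=lambda u:ray(d["scene"],u);T=lambda u:ray(d["top"],u);W=lambda u:ray(d["wrist"],u,tp,tr)
print("disc",tri([S((286.6,199)),T((305,176.75)),W((181.75,55))]))
for r in (S((286.6,199)),T((305,176.75)),W((181.75,55))): print(atz(r,.1485))
g=tri([S((292,168.6)),W((157,118))]);print("griptop",g)
for r in (S((292,168.6)),W((157,118))): print(atz(r,.187))
print("column T,",atz(T((265+182/8,150+302/8)),.108), "W",atz(W((120+458/4,505/4)),.108))
for n,u in dict(vial=(254,311),timer=(333,327),beaker=(386,155)).items(): print(n,atz(S(u),.03))
for n,u in dict(vial=(230,200),timer=(250,257),beaker=(429,215)).items(): print(n,atz(T(u),.03))
```

```text
disc (array([0.55890461, 0.10656643, 0.14393663]), [np.float64(0.0005768172060264014), np.float64(0.0009402841801932632), np.float64(0.000484453173861445)])
[0.55617522 0.10994212 0.1485    ]
[0.55913332 0.10622559 0.1485    ]
[0.56013239 0.10590801 0.1485    ]
griptop (array([0.56437235, 0.06669758, 0.20063887]), [np.float64(0.0003580990211791002), np.float64(0.0003580990211792012)])
[0.57145512 0.0566457  0.187     ]
[0.5577234  0.06637382 0.187     ]
column T, [0.53776349 0.15270691 0.108     ] W [0.58195174 0.05940636 0.108     ]
vial [0.51715566 0.32411164 0.03      ]
timer [0.35413125 0.27717149 0.03      ]
beaker [ 0.45329867 -0.22361075  0.03      ]
vial [0.51777284 0.31877492 0.03      ]
timer [0.35981989 0.26511647 0.03      ]
beaker [ 0.46117335 -0.230793    0.03      ]
```

Run:
```python
from rig import manip
import cv2,pickle
import numpy as np
rot=[-3.14159,0,0]
manip.move_linear([.5645,.066,.235],max_speed=.15)
print(manip.move_linear([.5645,.066,.162],max_speed=.08,force_limit=6))
print(manip.read_tool_pos(),manip.read_contact_force(),manip.read_time())
c=manip.capture("wrist");cv2.imwrite("pics/w1.png",c["frame"][:,:,::-1])
c=manip.capture("scene");cv2.imwrite("pics/s1.png",cv2.resize(c["frame"][120:280,220:400,::-1],None,fx=3.5,fy=3.5))
```

```text
False
[0.56503396 0.06602408 0.16282704] [ 0.62686846 -0.33042477 -0.14741778] 2.1
```

View pics/w1.png

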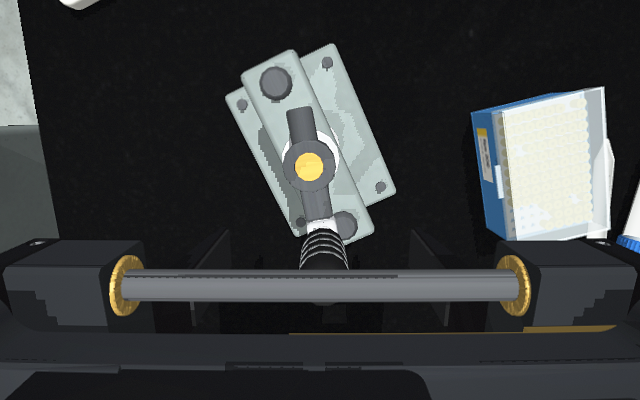

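View pics/s1.png

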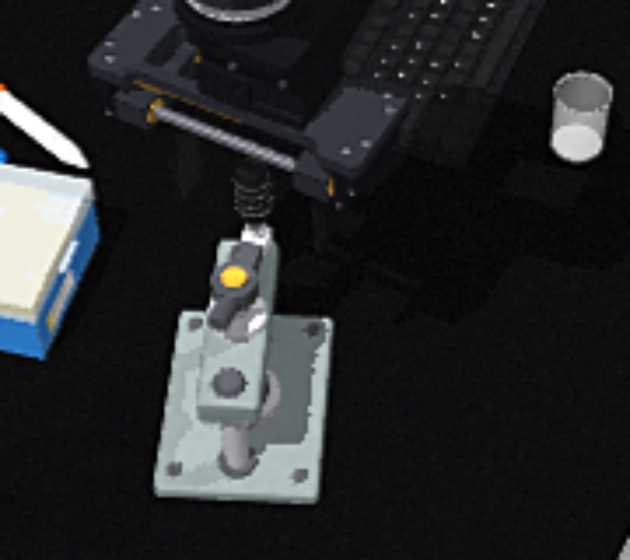

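Wrist view: the grip sits centred between the fingers (col ~323) and the brass disc is at (309,166). Closing the gripper, then pulling out with a force guard.

Run:
```python
from rig import manip
import numpy as np
from h import *
c=dict(manip.capture("wrist"))
print("disc",atz(ray(c,(309,166),manip.read_tool_pos(),manip.read_tool_rot()),.1485))
manip.command_gripper(0.0); manip.hold(.2)
p=manip.read_tool_pos();f0=manip.read_contact_force()
print(manip.read_grip_width(),p,f0,manip.read_time())
C=np.array([.5593,.1064])
u=p[:2]-C;print(np.linalg.norm(u),np.degrees(np.arctan2(u[1],u[0])));u/=np.linalg.norm(u)
for i in range(14):
    q=np.array(p);q[:2]+=u*.002*(i+1)
    q[2]=p[2]
    manip.move_linear(q,max_speed=.03)
    f=np.array(manip.read_contact_force());t=manip.read_tool_pos()
    print(i,np.linalg.norm(t[:2]-C).round(4),np.round(f-f0,2),"pull",round(float(-(f-f0)[:2]@u),2))
    if -(f-f0)[:2]@u>9: break
print(manip.read_time(),manip.read_tool_pos())
c=manip.capture("wrist");cv2.imwrite("pics/w2.png",c["frame"][:,:,::-1])
```

```text
disc [0.55924861 0.10682592 0.1485    ]
0.22684694649644185 [0.56452723 0.06581549 0.16200086] [ 1.12729997 -1.05653851  0.14282359] 3.5917
0.04091975682411446 -82.6607842569529
0 0.0422 [-1.08  4.37 -1.12] pull 4.47
1 0.0446 [-1.14  4.43 -0.17] pull 4.54
2 0.0469 [-1.17  4.94 -0.99] pull 5.05
3 0.049 [-0.51  5.28 -0.81] pull 5.3
4 0.051 [-0.01  5.36 -0.63] pull 5.32
5 0.0529 [-1.17  5.58 -0.4 ] pull 5.68
6 0.0549 [-0.66  4.32  0.09] pull 4.37
7 0.0568 [-1.03  6.01  0.06] pull 6.09
8 0.0588 [-2.26  6.78  0.33] pull 7.01
9 0.0607 [-0.6   5.89 -0.09] pull 5.91
10 0.0621 [-1.59  6.97 -0.63] pull 7.12
11 0.0628 [-1.85 11.16 -0.21] pull 11.31
6.5917 [0.5670172  0.04404999 0.16170253]
```

View pics/w2.png

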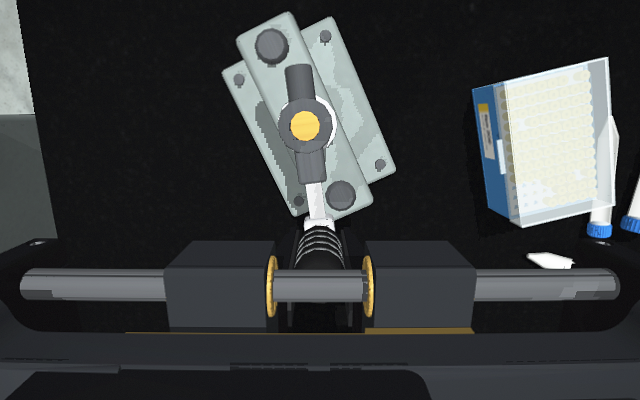

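```bash
cat > w.py <<'E'
from rig import manip
import numpy as np,json
from h import *
C=np.array([.5593,.1065])
def favg(n=6):
    a=[]
    for _ in range(n):
        a.append(manip.read_contact_force()); manip.hold(.015)
    return np.mean(a,0)
def discz():
    p,r=manip.read_tool_pos(),manip.read_tool_rot()
    c=manip.capture("wrist");f=c["frame"].astype(int)
    m=((f[:,:,0]>180)&(f[:,:,1]>130)&(f[:,:,2]<120)).astype(np.uint8)
    m[225:]=0
    n,l,s,ce=cv2.connectedComponentsWithStats(m)
    if n<2: return None
    k=1+np.argmax(s[1:,4])
    if s[k,4]<100: return None
    o,d=ray(c,ce[k],p,r)
    t=(C-o[:2])@d[:2]/(d[:2]@d[:2]); return round(1e3*float(o[2]+t*d[2]),1),np.round(1e3*atz((o,d),.148)[:2],1),int(s[k,4])
def phi():
    u=np.array(manip.read_tool_pos())[:2]-C; return np.arctan2(u[1],u[0]),np.linalg.norm(u)
def go(a,r,z,v=.06):
    manip.move_linear([C[0]+r*np.cos(a),C[1]+r*np.sin(a),z],max_speed=v)
E
cat > back.py <<'E'
from w import *
import sys
N=int(sys.argv[1])
r=float(sys.argv[2]);a,_=phi();Z=.162
go(a,r,Z,.03);prev=None
for i in range(N):
    a+=.1;go(a,r,Z);f=favg();ph,rr=phi()
    u=np.array([np.cos(ph),np.sin(ph)]);t=np.array([-u[1],u[0]])
    print(i,"phi %.3f r %.4f pull %.1f tang %.1f fz %.2f"%(ph,rr,-f[:2]@u,f[:2]@t,f[2]),discz(),round(manip.read_time(),2))
    if prev is not None and f[2]-prev<-1.5: print("DROP?");break
    prev=f[2]
    if -f[:2]@u>11: r-=.0007
E
python3 back.py 8 .0605
```

```text
0 phi -1.359 r 0.0601 pull 5.5 tang -0.8 fz -0.13 (150.6, array([559.1, 106.4]), 663) 7.34
1 phi -1.252 r 0.0601 pull 5.2 tang 1.1 fz 0.16 (149.0, array([559.3, 106.3]), 652) 7.74
2 phi -1.159 r 0.0600 pull 5.2 tang 0.4 fz 0.26 (138.4, array([561. , 106.2]), 444) 8.14
3 phi -1.061 r 0.0599 pull 5.4 tang 0.1 fz 0.24 (142.9, array([561.5, 104.6]), 243) 8.54
4 phi -0.959 r 0.0598 pull 4.9 tang 0.8 fz 0.06 (150.8, array([561.9, 101.8]), 110) 8.94
5 phi -0.866 r 0.0597 pull 5.3 tang -0.1 fz 0.45 (145.2, array([562.5, 103.1]), 124) 9.34
6 phi -0.766 r 0.0595 pull 5.4 tang 0.2 fz 0.66 (146.6, array([562.8, 102.5]), 116) 9.74
7 phi -0.664 r 0.0595 pull 4.6 tang 0.8 fz 0.45 (146.6, array([561.1, 104.7]), 217) 10.14
```

```bash
python3 back.py 12 .0615
```

```text
0 phi -0.585 r 0.0603 pull 5.3 tang -0.1 fz 0.83 (147.1, array([561. , 104.7]), 213) 10.79
1 phi -0.478 r 0.0602 pull 5.2 tang 1.0 fz 1.06 (146.6, array([561.1, 105. ]), 210) 11.19
2 phi -0.383 r 0.0601 pull 5.3 tang 0.2 fz 0.35 (148.8, array([559.6, 105.6]), 267) 11.59
3 phi -0.287 r 0.0600 pull 5.0 tang -0.3 fz 1.10 (145.8, array([561.2, 105.7]), 218) 11.99
4 phi -0.180 r 0.0598 pull 5.3 tang 1.0 fz 1.23 None 12.39
5 phi -0.086 r 0.0597 pull 5.3 tang 0.1 fz 0.89 None 12.79
6 phi 0.016 r 0.0595 pull 5.1 tang 0.4 fz 0.93 None 13.19
7 phi 0.119 r 0.0595 pull 5.4 tang 0.9 fz 1.14 None 13.59
8 phi 0.213 r 0.0594 pull 5.2 tang -0.5 fz 1.17 None 13.99
9 phi 0.321 r 0.0593 pull 5.0 tang 1.4 fz 1.26 None 14.39
10 phi 0.417 r 0.0592 pull 5.2 tang 0.1 fz 0.99 None 14.79
11 phi 0.516 r 0.0591 pull 5.1 tang 0.2 fz 1.10 None 15.19
```

```bash
python3 back.py 8 .0618
python3 - <<'E'
from rig import manip
import cv2
c=manip.capture("scene");cv2.imwrite("pics/s3.png",cv2.resize(c["frame"][140:290,220:370,::-1],None,fx=4,fy=4))
E
```

```text
0 phi 0.604 r 0.0592 pull 5.2 tang 1.4 fz 1.44 None 15.84
1 phi 0.712 r 0.0591 pull 5.5 tang 2.6 fz 0.70 None 16.24
2 phi 0.809 r 0.0586 pull 5.3 tang 0.9 fz -1.82 None 16.64
DROP?
```

View pics/s3.png

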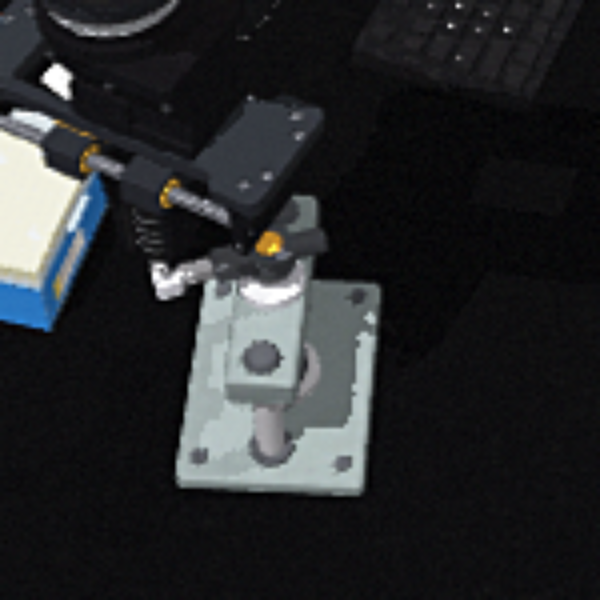

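Run:
```python
from w import *
import pickle
manip.hold(.2)
print(favg(10),phi(),manip.read_tool_pos(),manip.read_grip_width(),manip.read_time())
def cen(f):
    f=f.astype(int)[150:230,250:330];m=((f[:,:,0]>150)&(f[:,:,0]-f[:,:,2]>90)).astype(float)
    y,x=np.nonzero(m);return x.mean()+250,y.mean()+150,y.min()+150,y.max()+150,len(x)
c=manip.capture("scene");print(cen(c["frame"]),cen(pickle.load(open("c0.pkl","rb"))["scene"]["frame"]))
K=np.array([[c["fx"],0,c["cx"]],[0,c["fy"],c["cy"]],[0,0,1]])
for z in(.1485,.143):
    v=R.from_rotvec(c["rotation"]).inv().apply(np.array([C[0],C[1],z])-c["eye"])
    print(z,c["fx"]*v[0]/-v[2]+c["cx"],c["cy"]-c["fy"]*v[1]/-v[2])
```

```text
[-4.1081288  -2.80425673 -1.31371711] (np.float64(0.8081353040880576), np.float64(0.058597988240135394)) [0.59978229 0.14886636 0.16021724] 0.22493517136629151 17.0583
(np.float64(281.8709677419355), np.float64(198.0), np.int64(185), np.int64(203), 31) (np.float64(286.2972972972973), np.float64(198.67567567567568), np.int64(196), np.int64(201), 37)
0.1485 286.1725204262194 197.38951996371875
0.143 286.32759752707545 198.9674285724676
```

The drop was felt: fz fell by 2.5 N and stayed down, and in the scene view the disc's lower edge sank from row 201 to about 203, as predicted. Now winding forward one turn.

```bash
cat > fwd.py <<'E'
from w import *
import sys
end=-5.44; a=phi()[0]; a=a if len(sys.argv)<4 else a-2*np.pi
N=int(sys.argv[1]); r=float(sys.argv[2]); 
a0=.8
for i in range(N):
    if a<=end+1e-6: break
    a=max(a-.2,end); z=.161-.009*(a0-a)/6.24
    go(a,r,z,.06); f=favg(4); ph,rr=phi()
    u=np.array([np.cos(ph),np.sin(ph)]);t=np.array([-u[1],u[0]]);pull=-f[:2]@u
    print("cmd %.2f phi %.3f r %.4f/%.4f pull %.1f tang %.1f fz %.2f"%(a,ph,rr,r,pull,f[:2]@t,f[2]),round(manip.read_time(),2))
    if pull>9: r-=.001
    elif rr<.0605 and pull<7: r=min(r+.0004,.064)
    if pull>20 or abs(f[:2]@t)>10 or abs(f[2])>8: print("STOP");break
E
python3 fwd.py 8 .0615
```

```text
cmd 0.61 phi 0.579 r 0.0587/0.0615 pull 4.8 tang -1.7 fz -1.44 17.54
cmd 0.41 phi 0.376 r 0.0594/0.0619 pull 5.0 tang -1.8 fz -1.41 17.97
cmd 0.21 phi 0.182 r 0.0601/0.0623 pull 5.2 tang -1.3 fz -1.58 18.39
cmd 0.01 phi -0.019 r 0.0606/0.0627 pull 5.3 tang -0.9 fz -0.97 18.82
cmd -0.19 phi -0.222 r 0.0608/0.0627 pull 5.3 tang -1.7 fz -0.54 19.24
cmd -0.39 phi -0.422 r 0.0610/0.0627 pull 5.4 tang -1.7 fz -1.19 19.67
cmd -0.59 phi -0.616 r 0.0612/0.0627 pull 5.3 tang -1.1 fz -0.75 20.09
cmd -0.79 phi -0.815 r 0.0614/0.0627 pull 5.4 tang -1.5 fz -1.47 20.52
```

```bash
python3 fwd.py 10 .0627
```

```text
cmd -1.02 phi -1.038 r 0.0616/0.0627 pull 4.8 tang -1.4 fz -1.25 20.97
cmd -1.22 phi -1.239 r 0.0618/0.0627 pull 5.4 tang -2.6 fz -1.02 21.39
cmd -1.42 phi -1.428 r 0.0620/0.0627 pull 5.0 tang -0.6 fz -1.73 21.82
cmd -1.62 phi -1.621 r 0.0620/0.0627 pull 5.3 tang -0.3 fz -1.63 22.24
cmd -1.82 phi -1.821 r 0.0621/0.0627 pull 5.3 tang -1.9 fz -2.06 22.67
cmd -2.02 phi -2.020 r 0.0620/0.0627 pull 5.3 tang -1.8 fz -2.39 23.09
cmd -2.22 phi -2.209 r 0.0618/0.0627 pull 5.0 tang -0.7 fz -1.86 23.52
cmd -2.42 phi -2.404 r 0.0616/0.0627 pull 5.6 tang -0.5 fz -1.94 23.94
cmd -2.62 phi -2.605 r 0.0613/0.0627 pull 5.4 tang -1.8 fz -2.13 24.37
cmd -2.82 phi -2.807 r 0.0610/0.0627 pull 5.7 tang -1.5 fz -2.44 24.79
```

```bash
python3 fwd.py 20 .0630
python3 - <<'E'
from w import *
manip.hold(.5)
print(favg(10),phi(),manip.read_tool_pos(),manip.read_grip_width(),manip.read_time())
for n in("scene","wrist"):
    f=manip.capture(n)["frame"][:,:,::-1]
    cv2.imwrite(f"pics/{n}9.png",cv2.resize(f[140:290,220:370],None,fx=4,fy=4) if n=="scene" else f)
E
```

```text
cmd -3.01 phi -2.995 r 0.0610/0.0630 pull 5.5 tang -1.0 fz -1.90 25.21
cmd -3.21 phi 3.089 r 0.0607/0.0630 pull 5.5 tang -0.9 fz -1.51 25.63
cmd -3.41 phi 2.882 r 0.0605/0.0630 pull 5.0 tang -1.2 fz -1.16 26.06
cmd -3.61 phi 2.677 r 0.0604/0.0630 pull 5.1 tang -1.1 fz -2.05 26.48
cmd -3.81 phi 2.474 r 0.0606/0.0634 pull 4.9 tang -1.1 fz -2.17 26.91
cmd -4.01 phi 2.271 r 0.0606/0.0634 pull 5.3 tang -1.7 fz -1.81 27.33
cmd -4.21 phi 2.072 r 0.0606/0.0634 pull 5.2 tang -0.9 fz -1.23 27.76
cmd -4.41 phi 1.865 r 0.0605/0.0634 pull 5.5 tang -1.0 fz -1.58 28.18
cmd -4.61 phi 1.660 r 0.0605/0.0634 pull 4.9 tang -2.5 fz -1.07 28.61
cmd -4.81 phi 1.463 r 0.0605/0.0634 pull 5.3 tang -1.5 fz -1.66 29.03
cmd -5.01 phi 1.264 r 0.0606/0.0634 pull 5.4 tang -0.7 fz -1.20 29.46
cmd -5.21 phi 1.056 r 0.0606/0.0634 pull 5.1 tang -1.4 fz -0.98 29.88
cmd -5.41 phi 0.851 r 0.0607/0.0634 pull 5.1 tang -2.0 fz -1.13 30.31
cmd -5.44 phi 0.825 r 0.0607/0.0634 pull 5.6 tang -0.9 fz -1.22 30.62
[-2.97120364 -4.63922267 -1.19853672] (np.float64(0.8251707033547933), np.float64(0.060754639066974606)) [0.60051786 0.15113422 0.15094404] 0.22542407993322094 31.2917
```

View pics/scene9.png

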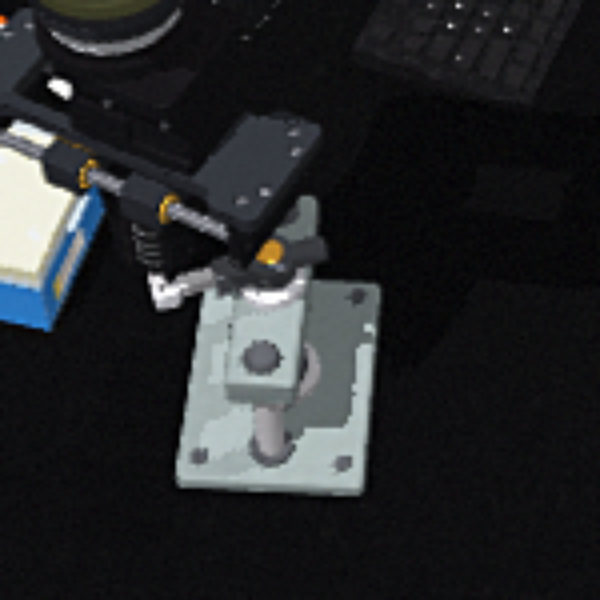

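View pics/wrist9.png

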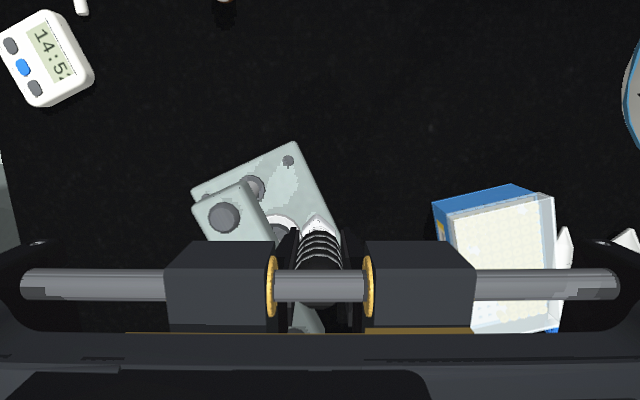

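Run:
```python
from w import *
manip.hold(.2);p=phi();manip.hold(.3);print(p,phi(),manip.read_grip_width(),np.abs(manip.read_joint_vel()).max())
manip.close_job()
```

```text
(np.float64(0.824691187506662), np.float64(0.06074616001694793)) (np.float64(0.8251452393075704), np.float64(0.060738271129012755)) 0.22741393055162082 0.0015751698349373493
the job is handed in; nothing more can be done
```

I started the screw and wound it forward one full turn from the thread drop. I handed the job in at about 31.8 s, still holding the grip with the handle pulled out; the hand-in reports no verdict.

- **Pull-out:** I pulled the handle straight out until the force jumped from about 7 to 11 N at the stop, then eased off by 1–2 mm.
- **Thread drop:** Winding anticlockwise by about 2.2 rad, I felt the drop. The vertical force fell by 2.5 N and stayed down, and the disc sank about as much as predicted in the scene picture.
- **Forward turn:** I wound clockwise until the crank was back at the angle of the drop (0.825 rad against 0.71–0.81), lowering the hand with the screw.

**Last checks:**
- The hand was at rest, 60.7 mm from the screw's axis, with a pull of about 5.3 N. The handle is therefore nearly fully out, with an uncertainty of about 2 mm.
- The fingers were still closed on the grip.
- The disc sat about 2.5 px lower than just after the drop, which is roughly the 8 mm expected for one turn.

**Weaker points:**
- During winding the gripper's shadow and body hid the disc from the wrist camera, so its height readings were unreliable. I relied on force and the scene camera instead.
- Commanded and measured radius differed by up to 3 mm.
- I did not re-measure the beaker, vial and timer at the end. The arm stayed well clear of them throughout.

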